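Fill the row of dies on the shelf

TASK

Two short dies have been left standing on the table; put them away on the little wooden shelf, upright, in the gap between the two dies that stand there, so that all four make one straight row along the shelf with even spaces between them. Set them down gently rather than dropping them, leave the two dies on the shelf where they are, do not tip any die over, and leave the pliers and the pointed plug alone.

Things in the scene. Friction and masses are not known exactly. Their poses are not given: they have to be found in the camera images.
- die_shelf: low wooden stand shelf, fixed. Board 100 mm deep (x) by 290 long (y), its top 45 above the table; end cheeks 12 thick beyond its ends and a lip 8 thick on its rear (+x) edge rise 10 or less above it. Origin: on the table under the board's centre; x to the rear, y along the shelf to its left end, z up. The row stands on the board's lengthwise centre line (x = 0)
- end_die_left: threaded steel die, hexagonal lock ring near its foot, dark slotted top; already on the shelf at the left (+y) end of the row; loose. 56 mm high; ring 33 across, 6 to 14 above its underside; above it the thread, 23 wide (x) by 22 (y) with flat sides for the grip, goes up to the top. 0.2 kg. Origin: centre of its underside; z up
- end_die_right: threaded steel die, hexagonal lock ring near its foot, dark slotted top; already on the shelf at the right end of the row, 150 from the left one (centre to centre); loose. 56 mm high; ring 33 across, 6 to 14 above its underside; above it the thread, 23 wide (x) by 22 (y) with flat sides for the grip, goes up to the top. 0.2 kg. Origin: centre of its underside; z up
- loose_die_1: threaded steel die, hexagonal lock ring near its foot, dark slotted top; standing on the table to the right of the shelf, to be put away. 56 mm high; ring 33 across, 6 to 14 above its underside; above it the thread, 23 wide (x) by 22 (y) with flat sides for the grip, goes up to the top. 0.2 kg. Origin: centre of its underside; z up
- loose_die_2: threaded steel die, hexagonal lock ring near its foot, dark slotted top; the same as loose_die_1, also standing on the table to be put away; either may take either place. 56 mm high; ring 33 across, 6 to 14 above its underside; above it the thread, 23 wide (x) by 22 (y) with flat sides for the grip, goes up to the top. 0.2 kg. Origin: centre of its underside; z up
- pliers: yellow-handled pliers, 125 long, 36 wide, 12 high, lying on the table; a bystander. Origin: centre of its underside
- centre_plug: steel plug with a conical tip, 21 across, 33 high, standing on the table; a bystander. Origin: centre of its underside
Not all that is in view belongs to the job. What is shaped like the loose_die_1 but green or orange is not meant.

How it is judged (in metres and radians):
At the end, for the whole second after the job is handed in: All four dies stand upright on the shelf's board (within 0.1 rad), at rest, each centre within 12 mm of the board's lengthwise centre line; the two added dies stand between the two end dies, in either order, and every neighbouring pair is 41 to 59 mm apart, centre to centre (50 is even) (x of end_die_left in the frame of die_shelf between -0.012 and 0.012 m and z of end_die_left in the frame of die_shelf between 0.04 and 0.05 m and angle between each of end_die_left, end_die_right, loose_die_1, loose_die_2's own z axis and vertical below 0.1 rad and linear speed of each of end_die_left, end_die_right, loose_die_1, loose_die_2 below 0.02 m/s and x of end_die_right in the frame of die_shelf between -0.012 and 0.012 m and z of end_die_right in the frame of die_shelf between 0.04 and 0.05 m and x of loose_die_1 in the frame of die_shelf between -0.012 and 0.012 m and z of loose_die_1 in the frame of die_shelf between 0.04 and 0.05 m and x of loose_die_2 in the frame of die_shelf between -0.012 and 0.012 m and z of loose_die_2 in the frame of die_shelf between 0.04 and 0.05 m and ((horizontal distance between end_die_left and loose_die_1 between 0.041 and 0.059 m and horizontal distance between loose_die_1 and loose_die_2 between 0.041 and 0.059 m and horizontal distance between loose_die_2 and end_die_right between 0.041 and 0.059 m) or (horizontal distance between end_die_left and loose_die_2 between 0.041 and 0.059 m and horizontal distance between loose_die_2 and loose_die_1 between 0.041 and 0.059 m and horizontal distance between loose_die_1 and end_die_right between 0.041 and 0.059 m))); the robot touches nothing.
It fails at once if a die that stood on the shelf is moved by more than 15 mm (distance of any of end_die_left, end_die_right from where it was at the start of the episode above 0.015 m).
It fails at once if a die is tipped over (more than 0.7 rad) (angle between any of end_die_left, end_die_right, loose_die_1, loose_die_2's own z axis and vertical above 0.7 rad).
It fails at once if a die is dropped (let go and falling at over 0.5 m/s, as from more than 13 mm) ((contact force between the fingers and loose_die_1 below 0.05 N and linear speed of loose_die_1 above 0.5 m/s) or (contact force between the fingers and loose_die_2 below 0.05 N and linear speed of loose_die_2 above 0.5 m/s)).
It fails at once if the pliers or the pointed plug is moved by more than 25 mm (distance of any of pliers, centre_plug from where it was at the start of the episode above 0.025 m).
It also fails if it takes over 54 s, if anything falls off the work surface, if the arm or the gripper's body presses on something with over 40 N, if the wrist force passes 120 N, or if a joint passes its speed limit or range.

ROBOT

A 6-joint arm with a two-finger parallel gripper is mounted at the origin on a cart in front of the work surface, level with it; the furniture and walls round the work are solid. World frame = base frame: x ahead of the robot, y to its left, z up, the work surface at z = 0. Lengths are in m, angles in degrees, forces in N, time in s.
With the tool pointing down it reaches from about 0.425 to 0.95 m from the base axis. Payload 3.5 kg.
Tool frame: the origin (TCP) lies at the very end of the fingers, on their centre line; the grasp point (between the pads) lies 19 mm behind it; z points along the fingers, y is the line along which they close (so a half turn about z gives the same grasp; the last joint's range is limited). The gripper opens to 85 mm and grips with 20 to 120 N. Pads are 22 mm wide; open, the fingers measure 114 mm over their backs; the gripper's body (76 mm by 85 mm) begins 54 mm behind the grasp point. The pads swing forward as they close: fully open they stand 13 mm farther back than shut.
Start: joints at [57.983, 16.404, 90.338, -0, 73.258, -8.594], TCP at [0.268, 0.619, 0.231] pointing down, gripper open.
Joint ranges: [-158.93, 158.93], [-51.34, 127.21], [12.03, 142.37], [-87.48, 267.48], [13.55, 161.25], [-162.69, 162.69]. Speed limits (degrees/s): [159.86, 159.86, 180, 180, 180, 180].

INTERFACE

Orientations are given as [roll, pitch, yaw] about the fixed x, y, z axes, in that order (R = Rz(yaw) Ry(pitch) Rx(roll)).
In Python, from station import ctrl gives the robot as it stands.
- The arm moves only by the tool apply_moves, never from a script. Its argument "deltas" is text: rows parted by semicolons, each of 7 numbers parted by spaces: the opening, from 0 (shut) to 1 (fully open), then the shift along the tool's x, y, z normalised to -1 to 1, where 1 is 0.1 m, then the turn, a rotation vector about the tool's x, y, z normalised to -1 to 1, where 1 is pi rad. In form: jaw x y z wx wy wz; .... A call has 1 to 8 rows; each row shifts and turns the commanded pose from where the row before left it, along the tool's axes as they then stand; what a row does not reach is not made up. A row lasts 1/12 s, in which the tool goes at most 41.7 mm and 7.16 degrees, less where a joint would pass 70% of its speed; a pose out of reach is approached as far as the arm can. A call with a number of a shift or a turn outside -1 to 1 is refused whole. A call with a gripper value outside its range is refused whole. The fingers move at their own pace and stop on an object; "newtons" is the grip in N (left out, the last holds). Time passes only in rows, so rows that do not move let the fingers close. It gives the time, the measured TCP pose, the force, the opening and the grip force at its end, in the units of the state.
- ctrl.state(): the state, without advancing time (a new reading comes with each control period).
- ctrl.get_image(name): name is "scene" or "top" or "wrist"; returns a dict with "frame" (420x560x3 uint8, red, green, blue), "fx", "fy", "cx", "cy" (pixels), "R" (3x3) and "t" (3): a world point X has camera coordinates R X + t; the wrist camera has in their place "mount" (4x4, takes a point from camera to tool coordinates, whose origin is the TCP and whose axes are the flange's). Camera axes: x right, y down, z forward; pixel columns grow to the right and rows downward; lengths in m; the calibration is good to about 2 mm. A picture is of the moment at which its call begins: read the wrist's pose just before it. There is no depth.
- ctrl.sign_off(): hands the job in; it is judged then, once.
The state is a dict: "clock": time; "joint_pos": joint angles; "dq": joint speeds; "effort": joint torques, N m; "ee_pos": TCP position; "ee_rot": TCP orientation; "wrist_force": force on the tool from outside, world axes, zero at the start; "moment": the same for the moment, N m; "finger_gap": finger opening in m; "finger_force": force on a finger pad.
Only numpy, scipy, OpenCV 4.12 (cv2) and the standard library are available. Lean on these libraries where they do the work, as an engineer would, in place of code of your own. Each camera call takes 0.05 s, during which the arm holds its last target. There are 200 camera calls.

## Working session

There is one attempt and no reset: what is moved stays moved. The work goes in short steps, Python scripts to look and compute and a tool call to move; the robot and the scene stay as the last step left them, time stands still between calls to the robot, and variables do not carry over. Pictures are saved under pics/ and viewed, at most 10 in all, crops included, and the job is handed in when it is done.

Besides the shell and the picture viewer there is one more tool, called after "Request:" by a JSON object that holds its "op" and its "data", one argument or row to a line. apply_moves: Moves the arm, as the interface text tells. Its arguments: {"type":"object","properties":{"deltas":{"type":"string"},"newtons":{"type":"number"}},"required":["deltas"]}

```bash
mkdir -p pics; ls; python3 - <<'E'
from station import ctrl
import cv2,pickle
print(ctrl.state())
d={}
for n in("scene","top"):
    g=ctrl.get_image(n); d[n]=g
    cv2.imwrite(f"pics/{n}0.png",g["frame"][:,:,::-1])
    print(n,g["fx"],g["cx"],g["cy"],g["R"],g["t"])
pickle.dump(d,open("d.pkl","wb"))
E
```

```text
pics
{'clock': 0.0, 'joint_pos': array([ 5.79822374e+01,  1.64544292e+01,  9.04228641e+01, -3.95609555e-04,
        7.32596551e+01, -8.59538345e+00]), 'dq': array([ 0.07427327,  0.04179813, -0.0457205 ,  0.01465594, -0.01952583,
        0.07971286]), 'effort': array([ 2.57247839e-04, -4.05978835e+01, -2.92625982e+01, -1.87757005e-04,
        5.92860568e-03,  3.75345461e-07]), 'ee_pos': array([0.26794679, 0.61881769, 0.22993516]), 'ee_rot': array([-1.79864533e+02, -2.00933645e-02,  1.56577712e+02]), 'wrist_force': array([ 0.16531365, -0.69449265,  0.5093753 ]), 'moment': array([-0.00225279,  0.00242061,  0.04790869]), 'finger_force': 0.0, 'finger_gap': 0.08528880406596537}
scene 525.662155514201 278.3730122383384 216.61752653142744 [[ 0.87584367 -0.48200999  0.02375376]
 [-0.27057832 -0.53122408 -0.8028626 ]
 [ 0.39960636  0.69675487 -0.5956907 ]] [-0.31777806  0.3210208   1.01769416]
top 383.87949935299406 278.4063901585044 211.14171772521314 [[ 0.19168746 -0.98145383  0.00207248]
 [-0.96062533 -0.18805136 -0.20453767]
 [ 0.20113401  0.03721643 -0.9788565 ]] [0.14319787 0.53728426 0.81634825]
```

View pics/scene0.png

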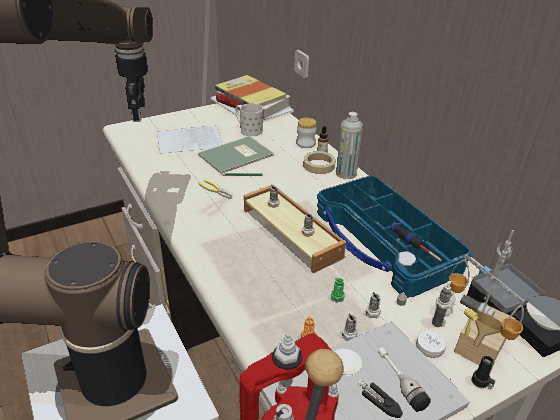

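View pics/top0.png

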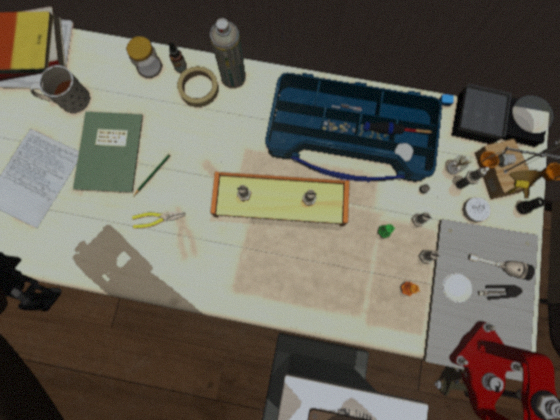

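The scene shows candidate dies at (374,305) and (350,326). In the top view they are at (421,218) and (427,257). Green (338,290) and orange (308,326) are decoys, the plug is at about (402,298), and a taller die stands at (440,308). The shelf dies are at top-view (243,192) and (310,198). I'll confirm with an enlarged crop.

```bash
cat > h.py <<'E'
import numpy as np
def ray(g,u,v,z):
    R=np.array(g["R"]);t=np.array(g["t"]);c=-R.T@t
    d=R.T@np.array([(u-g["cx"])/g["fx"],(v-g["cy"])/g["fy"],1])
    return c+d*(z-c[2])/d[2]
def proj(g,X):
    p=np.array(g["R"])@np.array(X)+np.array(g["t"]);return np.array([g["fx"]*p[0]/p[2]+g["cx"],g["fy"]*p[1]/p[2]+g["cy"]])
E
python3 - <<'E'
import pickle,cv2,numpy as np
d=pickle.load(open("d.pkl","rb"))
a=d["scene"]["frame"][270:350,290:460]; b=d["top"]["frame"][150:300,370:490]
c=d["top"]["frame"][165:230,205:355]; 
A=cv2.resize(a,None,fx=4,fy=4,interpolation=2)[:,:,::-1]
B=cv2.resize(b,None,fx=4,fy=4,interpolation=2)[:,:,::-1]
C=cv2.resize(c,None,fx=5,fy=5,interpolation=2)[:,:,::-1]
D=np.zeros((600,800,3),np.uint8)
D[:320,:680]=A
C=cv2.resize(c,(640,277),interpolation=2)[:,:,::-1]; D[323:600,:640]=C
cv2.imwrite("pics/c1.png",D);cv2.imwrite("pics/c2.png",B)
from h import *
for u,v,z in [(421,218,.056),(427,257,.056),(243,190,.101),(310,196,.101),(464,180,.06),(424,188,.033),(386,231,.05),(409,288,.05),(160,218,0.01)]:
    X=ray(d["top"],u,v,z); print(u,v,X.round(3),proj(d["scene"],X).round())
E
```

```text
421 218 [ 0.546 -0.076  0.056] [369. 294.]
427 257 [ 0.461 -0.099  0.056] [343. 314.]
243 190 [0.522 0.326 0.101] [272. 188.]
310 196 [0.537 0.181 0.101] [306. 216.]
464 180 [ 0.653 -0.161  0.06 ] [433. 301.]
424 188 [ 0.625 -0.082  0.033] [398. 291.]
386 231 [ 0.503 -0.004  0.05 ] [334. 282.]
409 288 [ 0.387 -0.07   0.05 ] [305. 319.]
160 218 [0.439 0.519 0.01 ] [216. 189.]
```

View pics/c1.png

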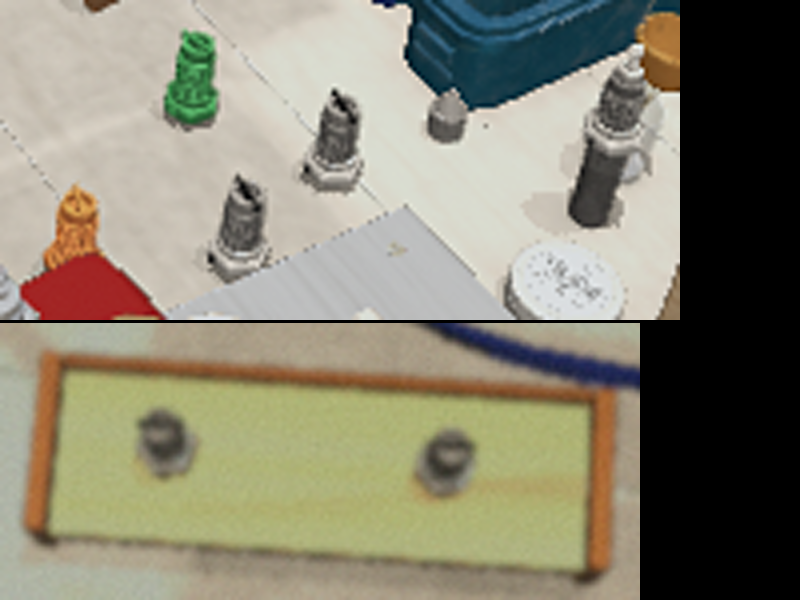

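View pics/c2.png

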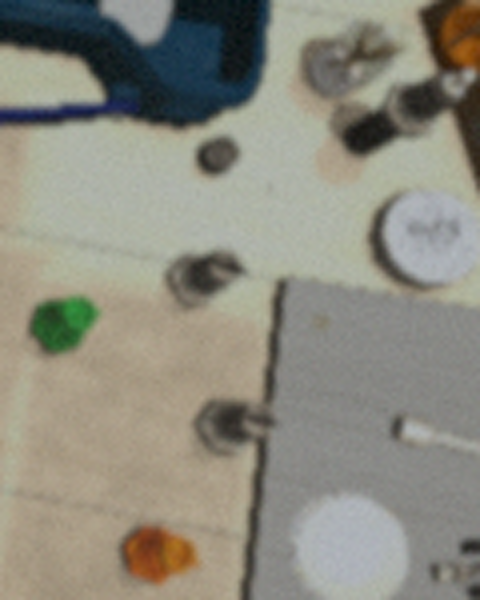

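Crop 1 (c1) shows both steel short dies with ring, thread and slotted top standing on the table, at scene (374,305) and (350,326). They match the description. The tall black-footed one at (440,308) and the green and orange ones do not. The plug is at (402,298).

```bash
cat >> h.py <<'E'
from scipy.spatial.transform import Rotation as Ro
def plan(tgt,yaw=None,step=.035,turn=.035):
    from station import ctrl
    s=ctrl.state(); R=Ro.from_euler('xyz',s["ee_rot"],degrees=True); p=np.array(s["ee_pos"])
    Rt=R if yaw is None else Ro.from_euler('xyz',[180,0,yaw],degrees=True)
    w=(R.inv()*Rt).as_rotvec()/np.pi; d=np.array(tgt)-p
    n=max(int(np.ceil(np.linalg.norm(d)/step)),int(np.ceil(np.linalg.norm(w)/turn)),1)
    rows=[]
    for i in range(n):
        Ri=R*Ro.from_rotvec(w*np.pi*i/n)
        rows.append(np.r_[Ri.inv().apply(d/n)/.1,w/n])
    for k,r in enumerate(rows): print("|" if k%8==7 else "",*["%.3f"%v for v in r],end=" ;\n")
    print("now",p.round(4),s["ee_rot"].round(2),s["finger_gap"])
E
python3 - <<'E'
import pickle
from h import *
from scipy.optimize import least_squares
d=pickle.load(open("d.pkl","rb"));t,s=d["top"],d["scene"]
def fit(z0,obs):
    f=lambda q:np.concatenate([proj(g,[q[0],q[1],z0+h])-uv for g,h,uv in obs])
    r=least_squares(f,[.5,0]);print(r.x.round(4),r.fun.round(1));return r.x
A=fit(0,[(t,.056,(426.6,216.4)),(t,.01,(417.2,220.2)),(s,.056,(375.4,295.4)),(s,.01,(373,311))])
B=fit(0,[(t,.056,(432.2,254.7)),(t,.01,(424.8,256)),(s,.056,(351.4,317.2)),(s,.01,(349.6,332.3))])
L=fit(.045,[(t,.056,(242.5,188.9)),(t,.01,(244.8,196.7))])
Rr=fit(.045,[(t,.056,(310.9,194.3)),(t,.01,(308.1,201.4))])
print(np.linalg.norm(L-Rr))
plan([.50,.03,.23],96)
E
```

```text
[ 0.5533 -0.087 ] [-0.4 -0.5  1.7 -0.6 -0.6  0.4 -0.9 -0.4]
[ 0.4709 -0.1128] [ 1.3 -0.9  0.9 -0.3 -0.8 -0.4 -1.3 -0.6]
[0.5212 0.3269] [ 0.3  1.3 -0.3 -1.3]
[0.5381 0.1806] [-0.5  1.1  0.6 -1.1]
0.14724099556539672
 -0.235 -0.236 0.000 -0.000 0.000 0.018 ;
 -0.248 -0.222 0.000 -0.000 0.000 0.018 ;
 -0.260 -0.208 0.000 -0.000 0.000 0.018 ;
 -0.271 -0.193 0.000 -0.000 0.000 0.018 ;
 -0.282 -0.178 0.000 -0.000 0.000 0.018 ;
 -0.291 -0.162 0.000 -0.000 0.000 0.018 ;
 -0.300 -0.146 0.000 -0.000 0.000 0.018 ;
| -0.307 -0.129 0.000 -0.000 0.000 0.018 ;
 -0.314 -0.112 0.000 -0.000 0.000 0.018 ;
 -0.320 -0.094 0.000 -0.000 0.000 0.018 ;
 -0.324 -0.076 0.000 -0.000 0.000 0.018 ;
 -0.328 -0.058 0.000 -0.000 0.000 0.018 ;
 -0.331 -0.040 0.000 -0.000 0.000 0.018 ;
 -0.332 -0.021 0.000 -0.000 0.000 0.018 ;
 -0.333 -0.003 0.000 -0.000 0.000 0.018 ;
| -0.333 0.016 0.000 -0.000 0.000 0.018 ;
 -0.331 0.034 0.000 -0.000 0.000 0.018 ;
 -0.329 0.053 0.000 -0.000 0.000 0.018 ;
 -0.325 0.071 0.000 -0.000 0.000 0.018 ;
now [0.268  0.6189 0.2301] [-1.7988e+02 -2.0000e-02  1.5658e+02] 0.08529381534256195
```

Request:
{"op": "apply_moves", "data": {
  "deltas": "1 -0.235 -0.236 0 0 0 0.018; 1 -0.248 -0.222 0 0 0 0.018; 1 -0.26 -0.208 0 0 0 0.018; 1 -0.271 -0.193 0 0 0 0.018; 1 -0.282 -0.178 0 0 0 0.018; 1 -0.291 -0.162 0 0 0 0.018; 1 -0.3 -0.146 0 0 0 0.018; 1 -0.307 -0.129 0 0 0 0.018"
}}

```text
clock: 0.77
ee_pos: [0.3652, 0.3695, 0.2308]
ee_rot: [-180.0, -0.0, 130.5]
wrist_force: [1.3, -0.0, -0.8]
finger_gap: 0.0855
finger_force: 0.0
```

```bash
python3 - <<'E'
from station import ctrl
from h import *
g=ctrl.get_image("wrist"); print(g["fx"],g["cx"],g["cy"],np.array(g["mount"]).round(3))
plan([.455,.26,.25],96)
E
```

```text
353.19808305215406 279.24218296366314 207.78727968650696 [[ 0.    -0.96  -0.281  0.072]
 [ 1.     0.    -0.001  0.   ]
 [ 0.001 -0.281  0.96  -0.142]
 [ 0.     0.     0.     1.   ]]
 -0.229 -0.002 -0.031 -0.000 0.000 0.032 ;
 -0.228 0.021 -0.032 -0.000 0.000 0.032 ;
 -0.225 0.044 -0.032 -0.000 0.000 0.032 ;
 -0.219 0.066 -0.032 -0.000 0.000 0.032 ;
 -0.212 0.087 -0.032 -0.000 0.000 0.032 ;
 -0.202 0.108 -0.032 -0.000 0.000 0.032 ;
now [0.3671 0.3654 0.2306] [-179.84    0.23  130.23] 0.08537257598493274
```

Request:
{"op": "apply_moves", "data": {
  "deltas": "1 -0.229 -0.002 -0.031 0 0 0.032; 1 -0.228 0.021 -0.032 0 0 0.032; 1 -0.225 0.044 -0.032 0 0 0.032; 1 -0.219 0.066 -0.032 0 0 0.032; 1 -0.212 0.087 -0.032 0 0 0.032; 1 -0.202 0.108 -0.032 0 0 0.032; 1 0 0 0 0 0 0; 1 0 0 0 0 0 0"
}}

```text
clock: 1.48
ee_pos: [0.4541, 0.2654, 0.2501]
ee_rot: [-180.0, -0.0, 96.0]
wrist_force: [0.6, 0.2, -0.5]
finger_gap: 0.0857
finger_force: 0.0
```

```bash
cat >> h.py <<'E'
def wrist(name):
    from station import ctrl; import cv2,pickle
    s=ctrl.state(); g=ctrl.get_image("wrist")
    M=np.array(g["mount"]); Rt=Ro.from_euler('xyz',s["ee_rot"],degrees=True).as_matrix()
    Rc=Rt@M[:3,:3]; tc=Rt@M[:3,3]+s["ee_pos"]
    g["R"]=Rc.T; g["t"]=-Rc.T@tc
    pickle.dump(g,open(name+".pkl","wb")); cv2.imwrite(f"pics/{name}.png",cv2.resize(g["frame"][:,:,::-1],(800,600),interpolation=2))
    return g
E
python3 - <<'E'
from h import *
wrist("w1"); plan([.49,-.06,.25],96)
E
```

```text
-0.328 0.002 -0.000 -0.000 -0.000 0.000 ;
 -0.328 0.002 -0.000 -0.000 -0.000 0.000 ;
 -0.328 0.002 -0.000 -0.000 -0.000 0.000 ;
 -0.328 0.002 -0.000 -0.000 -0.000 0.000 ;
 -0.328 0.002 -0.000 -0.000 -0.000 0.000 ;
 -0.328 0.002 -0.000 -0.000 -0.000 0.000 ;
 -0.328 0.002 -0.000 -0.000 -0.000 0.000 ;
| -0.328 0.002 -0.000 -0.000 -0.000 0.000 ;
 -0.328 0.002 -0.000 -0.000 -0.000 0.000 ;
 -0.328 0.002 -0.000 -0.000 -0.000 0.000 ;
now [0.4535 0.266  0.2499] [-1.7993e+02 -1.0000e-02  9.6130e+01] 0.08570806935955085
```

View pics/w1.png

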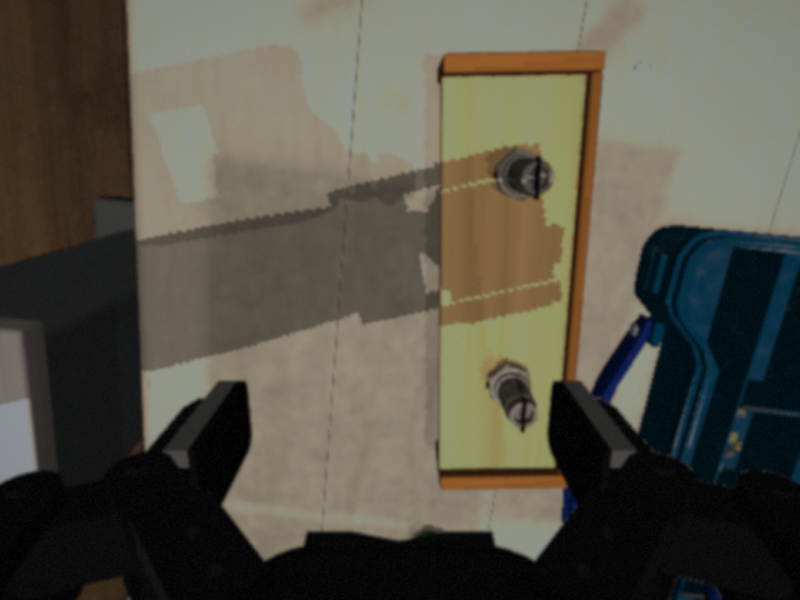

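The picture shows the shelf (near board edge at column ~441, cheeks at rows 63 and 478), with end dies topped at (539,177) and (520,413).

```bash
python3 - <<'E'
import pickle
from h import *
from scipy.optimize import least_squares
g=pickle.load(open("w1.pkl","rb")); d=pickle.load(open("d.pkl","rb"));t=d["top"]
k=lambda u,v:((u+.5)*.7-.5,(v+.5)*.7-.5)
def fit(z0,obs):
    f=lambda q:np.concatenate([proj(c,[q[0],q[1],z0+h])-uv for c,h,uv in obs])
    r=least_squares(f,[.5,0]);print(r.x.round(4),r.fun.round(1));return r.x
L=fit(.045,[(g,.056,k(539,177)),(g,.01,k(515,175))])
R=fit(.045,[(g,.056,k(520,413)),(g,.01,k(508,379))])
print(np.linalg.norm(L-R))
c=[ray(g,*k(*p),.045)[:2] for p in((442,75),(585,75),(572,468),(440,468))]
print(np.round(c,4)); c=np.array(c)
print("len",np.linalg.norm(c[0]-c[3]),"depth",np.linalg.norm(c[0]-c[1]),np.linalg.norm(c[2]-c[3]))
y=(c[0]-c[3])/np.linalg.norm(c[0]-c[3]); x=np.array([y[1],-y[0]])
print("yaw",np.degrees(np.arctan2(-y[0],y[1])))
o=c[3]
for P in(L,R): print("die rel",(P-o)@x-.05,(P-o)@y-.145)
y2=(L-R)/np.linalg.norm(L-R);print("row yaw",np.degrees(np.arctan2(-y2[0],y2[1])),"slots",R+y2*np.linalg.norm(L-R)/3,R+2*y2*np.linalg.norm(L-R)/3)
# overlay consistency: pixel of L,R in top cam
for P in(L,R):print(proj(t,[*P,.101]),proj(t,[*P,.055]))
E
```

```text
[0.5247 0.3294] [-1.8  0.6  2.1 -0.7]
[0.5416 0.1833] [ 0.8 -0.9 -0.9  1. ]
0.14700388399512135
[[0.4685 0.3845]
 [0.5589 0.3941]
 [0.6088 0.1089]
 [0.5042 0.0977]]
len 0.28903766818882204 depth 0.0908988107625454 0.10511721557199401
yaw 7.1036383270147025
die rel -0.0010410426255503397 0.08235695445483673
die rel -0.0023235623177708734 -0.06464133483075378
row yaw 6.6037610738794355 slots [0.53598212 0.23201555] [0.53034686 0.28069173]
[241.97456728 188.45517764] [243.79647099 193.71849907]
[309.40687687 193.56923087] [307.7758697  198.58255553]
```

Request:
{"op": "apply_moves", "data": {
  "deltas": "1 -0.328 0 0 0 0 0; 1 -0.328 0 0 0 0 0; 1 -0.328 0 0 0 0 0; 1 -0.328 0 0 0 0 0; 1 -0.328 0 0 0 0 0; 1 -0.328 0 0 0 0 0; 1 -0.328 0.01 0 0 0 0; 1 -0.328 0.01 0 0 0 0"
}}

```text
clock: 2.2
ee_pos: [0.483, 0.0052, 0.2501]
ee_rot: [-180.0, -0.0, 96.3]
wrist_force: [-0.2, 0.4, -0.6]
finger_gap: 0.0853
finger_force: 0.0
```

Request:
{"op": "apply_moves", "data": {
  "deltas": "1 -0.15 0 0 0 0 0; 1 0 0 0 0 0 0; 1 0 0 0 0 0 0"
}}

```text
clock: 2.45
ee_pos: [0.4849, -0.009, 0.25]
ee_rot: [-180.0, -0.1, 96.1]
wrist_force: [0.1, 0.6, 0.5]
finger_gap: 0.0855
finger_force: 0.0
```

```bash
python3 - <<'E'
from h import *
wrist("w2")
E
```

```text
(no output)
```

View pics/w2.png

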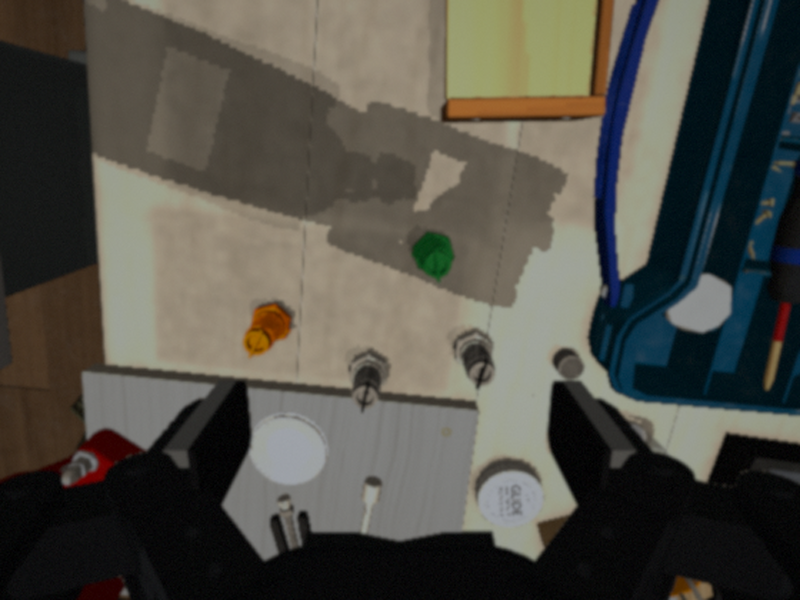

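The picture shows the steel dies: B at (366,395) for its top and (368,364) for its ring; A at (482,370) and (473,347). The plug is at (568,362), with green at (434,255) and orange at (268,330). I'll take one enlarged crop for the centres and slot yaw.

```bash
python3 - <<'E'
import pickle,cv2
from h import *
g=pickle.load(open("w2.pkl","rb"))
c=g["frame"][222:297,235:355][:,:,::-1]
c=cv2.convertScaleAbs(cv2.resize(c,None,fx=6.6667,fy=6.6667,interpolation=cv2.INTER_CUBIC),alpha=1.6)
cv2.imwrite("pics/c3.png",c);print(c.shape)
E
```

```text
(500, 800, 3)
```

View pics/c3.png

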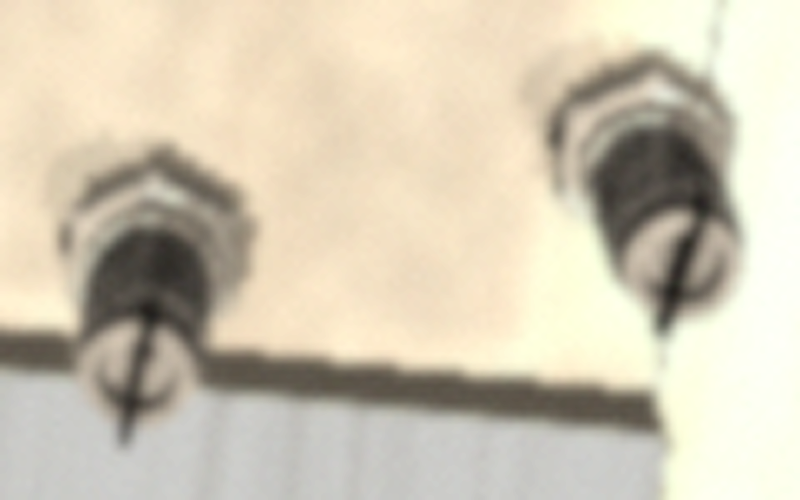

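The crop shows B's slotted top at (138,370) with its slot along (125,440)-(152,305), and A's top at (680,258) with its slot along (662,325)-(705,200). Both are grey steel, neither green nor orange.

```bash
python3 - <<'E'
import pickle
from h import *
from scipy.optimize import least_squares
g=pickle.load(open("w2.pkl","rb")); d=pickle.load(open("d.pkl","rb"))
k=lambda u,v:(235+(u+.5)*.15-.5,222+(v+.5)*.15-.5)
def fit(obs):
    f=lambda q:np.concatenate([proj(c,[q[0],q[1],h])-uv for c,h,uv in obs])
    r=least_squares(f,[.5,0]);print(r.x.round(4),r.fun.round(1));return r.x
B=fit([(g,.056,k(138,370)),(g,.01,k(158,228))]); A=fit([(g,.056,k(680,258)),(g,.01,k(643,132))])
for n,P,a,b in(("B",B,(125,440),(152,305)),("A",A,(662,325),(705,200))):
    v=(ray(g,*k(*b),.056)-ray(g,*k(*a),.056))[:2]
    print(n,"slot world ang",np.degrees(np.arctan2(v[1],v[0])),np.linalg.norm(v))
    print(proj(d["top"],[*P,.056]),proj(d["scene"],[*P,.056]))
    yaw=np.degrees(np.arctan2(v[1],v[0])); plan([*P,.14],yaw)
E
```

```text
[ 0.4704 -0.1121] [ 0.2 -1.5 -0.2  1.6]
[ 0.5526 -0.0844] [ 0.3 -1.1 -0.3  1.2]
B slot world ang 84.81078380966811 0.024035512521309203
[433.1845215 253.9472588] [350.2467046  316.69645015]
 -0.203 -0.051 0.220 -0.000 -0.000 0.013 ;
 -0.205 -0.043 0.220 -0.000 -0.000 0.013 ;
 -0.207 -0.035 0.220 -0.000 -0.000 0.013 ;
 -0.208 -0.026 0.220 -0.000 -0.000 0.013 ;
 -0.209 -0.018 0.220 -0.000 -0.000 0.013 ;
now [ 0.4848 -0.0084  0.25  ] [-1.7996e+02 -6.0000e-02  9.6170e+01] 0.08518619674426016
A slot world ang 81.01436596909149 0.021959252640624632
[425.01916958 215.92307362] [373.87285875 295.20168589]
 -0.166 0.119 0.220 -0.000 -0.000 0.017 ;
 -0.159 0.127 0.220 -0.000 -0.000 0.017 ;
 -0.152 0.135 0.220 -0.000 -0.000 0.017 ;
 -0.145 0.143 0.220 -0.000 -0.000 0.017 ;
 -0.137 0.151 0.220 -0.000 -0.000 0.017 ;
now [ 0.4848 -0.0084  0.25  ] [-1.7996e+02 -6.0000e-02  9.6170e+01] 0.08518619674426016
```

Request:
{"op": "apply_moves", "data": {
  "deltas": "0.7 -0.166 0.12 0.22 0 0 0.017; 0.7 -0.16 0.128 0.22 0 0 0.017; 0.7 -0.153 0.136 0.22 0 0 0.017; 0.7 -0.147 0.144 0.22 0 0 0.017; 0.7 -0.139 0.152 0.22 0 0 0.017; 0.7 0 0 0.2 0 0 0; 0.7 0 0 0 0 0 0; 0.7 0 0 0 0 0 0"
}}

```text
clock: 3.17
ee_pos: [0.5523, -0.0843, 0.119]
ee_rot: [-179.8, -0.1, 80.9]
wrist_force: [-0.1, 0.5, 0.6]
finger_gap: 0.0596
finger_force: 0.0
```

```bash
python3 - <<'E'
from h import *
plan([.553,-.085,.021],81,step=.02)
E
```

```text
-0.001 0.002 0.196 -0.000 -0.000 -0.000 ;
 -0.001 0.002 0.196 -0.000 -0.000 -0.000 ;
 -0.001 0.002 0.196 -0.000 -0.000 -0.000 ;
 -0.001 0.002 0.196 -0.000 -0.000 -0.000 ;
 -0.001 0.002 0.196 -0.000 -0.000 -0.000 ;
now [ 0.5523 -0.0843  0.119 ] [-1.7977e+02 -6.0000e-02  8.0930e+01] 0.0595983291381073
```

Request:
{"op": "apply_moves", "data": {
  "deltas": "0.7 -0.003 0.003 0.195 0 0 0; 0.7 -0.003 0.003 0.195 0 0 0; 0.7 0 0 0.195 0 0 0; 0.7 0 0 0.195 0 0 0; 0.7 0 0 0.195 0 0 0; 0.7 0 0 0 0 0 0; 0.7 0 0 0 0 0 0"
}}

```text
clock: 3.75
ee_pos: [0.554, -0.0859, 0.0238]
ee_rot: [-180.0, -0.0, 80.9]
wrist_force: [1.1, -0.3, 0.1]
finger_gap: 0.0598
finger_force: 0.0
```

Request:
{"op": "apply_moves", "data": {
  "deltas": "0.1 0 0 0 0 0 0; 0.1 0 0 0 0 0 0; 0.1 0 0 0 0 0 0; 0.1 0 0 0 0 0 0; 0.1 0 0 0 0 0 0; 0.1 0 0 0 0 0 0; 0.1 0 0 0 0 0 0; 0.1 0 0 0 0 0 0",
  "newtons": 40
}}

```text
clock: 4.42
ee_pos: [0.5549, -0.0872, 0.0249]
ee_rot: [179.9, 0.0, 80.8]
wrist_force: [-2.3, 1.4, 6.1]
finger_gap: 0.0216
finger_force: 39.8
```

Request:
{"op": "apply_moves", "data": {
  "deltas": "0.1 0 0 -0.05 0 0 0; 0.1 0 0 -0.15 0 0 0; 0.1 0 0 -0.3 0 0 0; 0.1 0 0 -0.35 0 0 0; 0.1 0 0 -0.35 0 0 0; 0.1 0 0 -0.35 0 0 0; 0.1 0 0 -0.2 0 0 0; 0.1 0 0 0 0 0 0"
}}

```text
clock: 5.08
ee_pos: [0.5568, -0.088, 0.2043]
ee_rot: [179.3, 0.1, 80.8]
wrist_force: [1.5, -1.7, -1.1]
finger_gap: 0.0219
finger_force: 39.6
```

```bash
python3 - <<'E'
from h import *
plan([.5303,.2812,.20],97)
E
```

```text
0.327 -0.077 0.002 0.000 0.000 -0.008 ;
 0.329 -0.069 0.003 0.000 0.000 -0.008 ;
 0.331 -0.061 0.003 0.000 0.000 -0.008 ;
 0.332 -0.052 0.003 0.000 0.000 -0.008 ;
 0.334 -0.043 0.003 0.000 0.000 -0.008 ;
 0.335 -0.035 0.003 0.000 0.000 -0.008 ;
 0.335 -0.026 0.003 0.000 0.000 -0.008 ;
| 0.336 -0.018 0.003 0.000 0.000 -0.008 ;
 0.336 -0.009 0.004 0.000 0.000 -0.008 ;
 0.337 -0.000 0.004 0.000 0.000 -0.008 ;
 0.336 0.008 0.004 0.000 0.000 -0.008 ;
now [ 0.5568 -0.088   0.2043] [1.7935e+02 1.2000e-01 8.0800e+01] 0.02190946944469679
```

Request:
{"op": "apply_moves", "data": {
  "deltas": "0.1 0.327 -0.077 0 0 0 -0.008; 0.1 0.329 -0.069 0 0 0 -0.008; 0.1 0.331 -0.061 0 0 0 -0.008; 0.1 0.332 -0.052 0 0 0 -0.008; 0.1 0.334 -0.043 0 0 0 -0.008; 0.1 0.335 -0.035 0 0 0 -0.008; 0.1 0.335 -0.026 0 0 0 -0.008; 0.1 0.336 -0.018 0 0 0 -0.008"
}}

```text
clock: 5.75
ee_pos: [0.5333, 0.1827, 0.195]
ee_rot: [-179.8, 0.0, 92.4]
wrist_force: [0.7, -0.2, -2.0]
finger_gap: 0.0218
finger_force: 39.5
```

Request:
{"op": "apply_moves", "data": {
  "deltas": "0.1 0.336 -0.01 0 0 0 -0.008; 0.1 0.337 0 0 0 0 -0.008; 0.1 0.336 0.008 0 0 0 -0.008; 0.1 0 0 0 0 0 0; 0.1 0 0 0 0 0 0; 0.1 0 0 0 0 0 0; 0.1 0 0 0 0 0 0; 0.1 0 0 0 0 0 0"
}}

```text
clock: 6.42
ee_pos: [0.5283, 0.2808, 0.1971]
ee_rot: [-179.9, 0.0, 96.5]
wrist_force: [1.2, 0.5, -2.0]
finger_gap: 0.0217
finger_force: 39.5
```

```bash
python3 - <<'E'
from h import *
plan([.5303,.2812,.09],97)
E
```

```text
0.000 0.005 0.268 -0.000 0.000 -0.001 ;
 0.000 0.005 0.268 -0.000 0.000 -0.001 ;
 0.000 0.005 0.268 -0.000 0.000 -0.001 ;
 0.000 0.005 0.268 -0.000 0.000 -0.001 ;
now [0.5283 0.2808 0.1971] [-1.7993e+02  3.0000e-02  9.6530e+01] 0.021697647074015974
```

Request:
{"op": "apply_moves", "data": {
  "deltas": "0.1 0 0.005 0.27 0 0 0; 0.1 0 0.005 0.27 0 0 0; 0.1 0 0.005 0.27 0 0 0; 0.1 0 0.005 0.27 0 0 0; 0.1 0 0 0.1 0 0 0; 0.1 0 0 0 0 0 0; 0.1 0 0 0 0 0 0; 0.1 0 0 0 0 0 0"
}}

```text
clock: 7.08
ee_pos: [0.5319, 0.2826, 0.0822]
ee_rot: [179.8, -0.0, 96.6]
wrist_force: [-0.4, 0.3, -2.6]
finger_gap: 0.0216
finger_force: 39.5
```

Request:
{"op": "apply_moves", "data": {
  "deltas": "0.1 0 0 0.02 0 0 0; 0.1 0 0 0.02 0 0 0; 0.1 0 0 0 0 0 0; 0.1 0 0 0 0 0 0"
}}

```text
clock: 7.42
ee_pos: [0.5305, 0.2825, 0.0764]
ee_rot: [180.0, -0.0, 96.6]
wrist_force: [0.4, 0.1, -2.1]
finger_gap: 0.0211
finger_force: 39.5
```

Still hanging (about -2 N). I'll creep down.

Request:
{"op": "apply_moves", "data": {
  "deltas": "0.1 0 0 0.02 0 0 0; 0.1 0 0 0.02 0 0 0; 0.1 0 0 0 0 0 0; 0.1 0 0 0 0 0 0"
}}

```text
clock: 7.75
ee_pos: [0.53, 0.2823, 0.0716]
ee_rot: [-180.0, 0.0, 96.6]
wrist_force: [0.6, -0.2, -2.4]
finger_gap: 0.0218
finger_force: 39.5
```

Request:
{"op": "apply_moves", "data": {
  "deltas": "0.1 0 0 0.015 0 0 0; 0.1 0 0 0 0 0 0; 0.1 0 0 0 0 0 0"
}}

```text
clock: 8.0
ee_pos: [0.5302, 0.2823, 0.0703]
ee_rot: [-180.0, 0.0, 96.6]
wrist_force: [0.2, 0.6, -2.2]
finger_gap: 0.0214
finger_force: 39.5
```

Request:
{"op": "apply_moves", "data": {
  "deltas": "0.1 0 0 0.012 0 0 0; 0.1 0 0 0 0 0 0; 0.1 0 0 0 0 0 0"
}}

```text
clock: 8.25
ee_pos: [0.5305, 0.2824, 0.0699]
ee_rot: [180.0, -0.0, 96.6]
wrist_force: [-1.7, -0.5, 2.9]
finger_gap: 0.0214
finger_force: 40.2
```

Request:
{"op": "apply_moves", "data": {
  "deltas": "0.35 0 0 0 0 0 0; 0.4 0 0 0 0 0 0; 0.5 0 0 0 0 0 0; 0.55 0 0 0 0 0 0; 0.6 0 0 0 0 0 0; 0.6 0 0 0 0 0 0; 0.6 0 0 -0.1 0 0 0; 0.6 0 0 -0.2 0 0 0"
}}

```text
clock: 8.92
ee_pos: [0.5282, 0.2816, 0.0969]
ee_rot: [-179.6, 0.1, 96.6]
wrist_force: [0.5, 0.2, -0.2]
finger_gap: 0.0514
finger_force: 0.0
```

Request:
{"op": "apply_moves", "data": {
  "deltas": "0.7 0 0 -0.3 0 0 0; 0.7 0 0 -0.35 0 0 0; 0.7 0 0 -0.35 0 0 0; 0.7 0 0 -0.35 0 0 0; 0.7 0 0 0 0 0 0"
}}

```text
clock: 9.33
ee_pos: [0.5343, 0.2839, 0.2451]
ee_rot: [179.1, -0.2, 96.7]
wrist_force: [-0.3, -0.2, 1.2]
finger_gap: 0.0601
finger_force: 0.0
```

```bash
python3 - <<'E'
from h import *
wrist("w3"); plan([.4706,-.1122,.20],84.8)
E
```

```text
-0.321 -0.090 0.033 0.000 -0.000 0.005 ;
 -0.323 -0.085 0.033 0.000 -0.000 0.005 ;
 -0.324 -0.079 0.033 0.000 -0.000 0.005 ;
 -0.326 -0.073 0.033 0.000 -0.000 0.005 ;
 -0.327 -0.068 0.033 0.000 -0.000 0.005 ;
 -0.328 -0.062 0.033 0.000 -0.000 0.005 ;
 -0.329 -0.056 0.034 0.000 -0.000 0.005 ;
| -0.330 -0.051 0.034 0.000 -0.000 0.005 ;
 -0.331 -0.045 0.034 0.000 -0.000 0.005 ;
 -0.331 -0.039 0.034 0.000 -0.000 0.005 ;
 -0.332 -0.033 0.034 0.000 -0.000 0.005 ;
 -0.333 -0.028 0.034 0.000 -0.000 0.005 ;
now [0.533  0.2834 0.2413] [ 1.7932e+02 -1.4000e-01  9.6650e+01] 0.060006188775823484
```

View pics/w3.png

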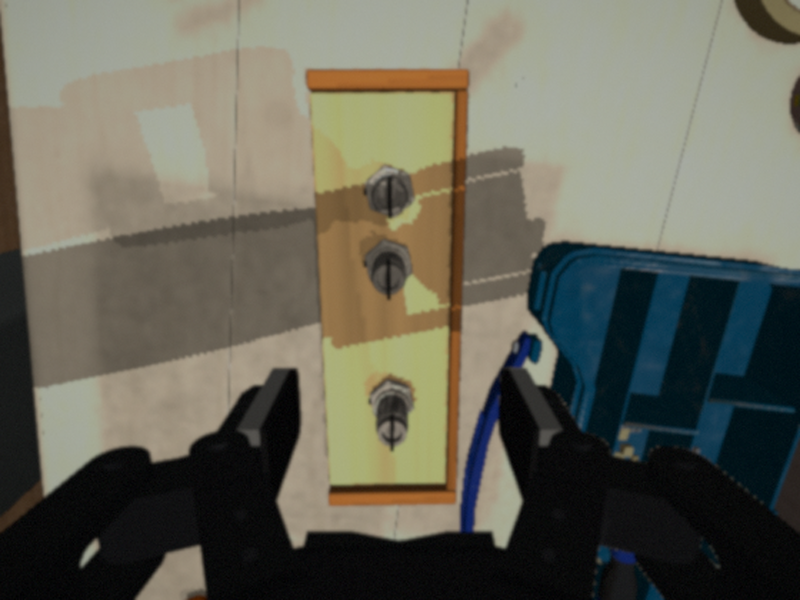

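Die A stands upright at (388,273), in line with the end dies at (390,195) and (391,424).

```bash
python3 - <<'E'
import pickle
from h import *
g=pickle.load(open("w3.pkl","rb"))
k=lambda u,v:((u+.5)*.7-.5,(v+.5)*.7-.5)
T=[ray(g,*k(*p),.101)[:2] for p in((390,195),(388,273),(391,424))]
Q=[ray(g,*k(*p),.055)[:2] for p in((389,189),(388,262),(391,398))]
for S in(T,Q): print(np.round(S,4),np.linalg.norm(S[0]-S[1]),np.linalg.norm(S[1]-S[2]),np.linalg.norm(S[0]-S[2]))
E
```

```text
[[0.5259 0.3308]
 [0.5297 0.2861]
 [0.5424 0.1881]] 0.04476916233780212 0.0989021694895698 0.14364108716140733
[[0.5252 0.3307]
 [0.5298 0.2828]
 [0.5431 0.1826]] 0.048151195477620194 0.1011096533969089 0.14924083653689543
```

Request:
{"op": "apply_moves", "data": {
  "deltas": "0.7 -0.321 -0.09 0.033 0 0 0.005; 0.7 -0.323 -0.085 0.033 0 0 0.005; 0.7 -0.324 -0.079 0.033 0 0 0.005; 0.7 -0.326 -0.073 0.033 0 0 0.005; 0.7 -0.327 -0.068 0.033 0 0 0.005; 0.7 -0.328 -0.062 0.033 0 0 0.005; 0.7 -0.329 -0.056 0.034 0 0 0.005; 0.7 -0.33 -0.051 0.034 0 0 0.005"
}}

```text
clock: 10.05
ee_pos: [0.4886, 0.0171, 0.2066]
ee_rot: [-179.9, -0.0, 89.4]
wrist_force: [0.3, 0.9, 0.5]
finger_gap: 0.0597
finger_force: 0.0
```

Request:
{"op": "apply_moves", "data": {
  "deltas": "0.7 -0.331 -0.045 0.034 0 0 0.005; 0.7 -0.331 -0.039 0.034 0 0 0.005; 0.7 -0.332 -0.033 0.034 0 0 0.005; 0.7 -0.333 -0.028 0.034 0 0 0.005; 0.7 0 0 0 0 0 0; 0.7 0 0 0 0 0 0; 0.7 0 0 0 0 0 0; 0.7 0 0 0 0 0 0"
}}

```text
clock: 10.72
ee_pos: [0.4708, -0.1127, 0.1937]
ee_rot: [-180.0, -0.0, 85.9]
wrist_force: [0.3, 0.1, 0.2]
finger_gap: 0.0601
finger_force: 0.0
```

```bash
python3 - <<'E'
from h import *
plan([.4706,-.1122,.10],84.8,step=.03)
E
```

```text
0.001 -0.000 0.234 -0.000 -0.000 0.002 ;
 0.001 -0.000 0.234 -0.000 -0.000 0.002 ;
 0.001 -0.000 0.234 -0.000 -0.000 0.002 ;
 0.001 -0.001 0.234 -0.000 -0.000 0.002 ;
now [ 0.4708 -0.1127  0.1937] [-1.7996e+02 -3.0000e-02  8.5910e+01] 0.06005596992391125
```

Request:
{"op": "apply_moves", "data": {
  "deltas": "0.7 0 0 0.235 0 0 0.0015; 0.7 0 0 0.235 0 0 0.0015; 0.7 0 0 0.235 0 0 0.0015; 0.7 0 0 0.235 0 0 0.0015; 0.7 0 0 0 0 0 0; 0.7 0 0 0 0 0 0; 0.7 0 0 0 0 0 0"
}}

```text
clock: 11.3
ee_pos: [0.4719, -0.1134, 0.1013]
ee_rot: [179.9, 0.0, 84.8]
wrist_force: [0.5, -0.0, 0.8]
finger_gap: 0.06
finger_force: 0.0
```

Request:
{"op": "apply_moves", "data": {
  "deltas": "0.7 0 0 0.195 0 0 0; 0.7 0 0 0.195 0 0 0; 0.7 0 0 0.195 0 0 0; 0.7 0 0 0.195 0 0 0; 0.7 0 0 0 0 0 0; 0.7 0 0 0 0 0 0; 0.7 0 0 0 0 0 0"
}}

```text
clock: 11.88
ee_pos: [0.4726, -0.1144, 0.0241]
ee_rot: [179.8, 0.1, 84.8]
wrist_force: [0.1, -0.2, 0.1]
finger_gap: 0.0596
finger_force: 0.0
```

Request:
{"op": "apply_moves", "data": {
  "deltas": "0.1 0 0 0 0 0 0; 0.1 0 0 0 0 0 0; 0.1 0 0 0 0 0 0; 0.1 0 0 0 0 0 0; 0.1 0 0 0 0 0 0; 0.1 0 0 0 0 0 0; 0.1 0 0 0 0 0 0; 0.1 0 0 0 0 0 0",
  "newtons": 40
}}

```text
clock: 12.55
ee_pos: [0.4716, -0.1141, 0.0232]
ee_rot: [179.9, 0.0, 84.8]
wrist_force: [-0.9, 0.6, 6.5]
finger_gap: 0.0214
finger_force: 39.8
```

Request:
{"op": "apply_moves", "data": {
  "deltas": "0.1 0 0 -0.05 0 0 0; 0.1 0 0 -0.15 0 0 0; 0.1 0 0 -0.3 0 0 0; 0.1 0 0 -0.35 0 0 0; 0.1 0 0 -0.35 0 0 0; 0.1 0 0 -0.35 0 0 0; 0.1 0 0 -0.2 0 0 0; 0.1 0 0 0 0 0 0"
}}

```text
clock: 13.22
ee_pos: [0.4736, -0.115, 0.2028]
ee_rot: [179.4, 0.2, 84.8]
wrist_force: [0.4, -0.0, -1.3]
finger_gap: 0.0214
finger_force: 39.4
```

```bash
python3 - <<'E'
from h import *
plan([.5361,.232,.20],97)
E
```

```text
0.319 0.028 0.002 0.000 0.000 -0.006 ;
 0.319 0.034 0.002 0.000 0.000 -0.006 ;
 0.318 0.040 0.002 0.000 0.000 -0.006 ;
 0.317 0.046 0.002 0.000 0.000 -0.006 ;
 0.316 0.052 0.002 0.000 0.000 -0.006 ;
 0.315 0.059 0.002 0.000 0.000 -0.006 ;
 0.314 0.065 0.002 0.000 0.000 -0.006 ;
| 0.313 0.071 0.002 0.000 0.000 -0.006 ;
 0.311 0.077 0.002 0.000 0.000 -0.006 ;
 0.310 0.083 0.002 0.000 0.000 -0.006 ;
 0.308 0.089 0.003 0.000 0.000 -0.006 ;
now [ 0.4736 -0.115   0.2028] [179.42   0.21  84.76] 0.021440888493041665
```

Request:
{"op": "apply_moves", "data": {
  "deltas": "0.1 0.319 0.028 0 0 0 -0.006; 0.1 0.319 0.034 0 0 0 -0.006; 0.1 0.318 0.04 0 0 0 -0.006; 0.1 0.317 0.046 0 0 0 -0.006; 0.1 0.316 0.052 0 0 0 -0.006; 0.1 0.315 0.059 0 0 0 -0.006; 0.1 0.314 0.065 0 0 0 -0.006; 0.1 0.313 0.071 0 0 0 -0.006"
}}

```text
clock: 13.88
ee_pos: [0.5156, 0.14, 0.1946]
ee_rot: [-179.8, 0.0, 93.5]
wrist_force: [0.3, -0.4, -2.0]
finger_gap: 0.0217
finger_force: 39.4
```

Request:
{"op": "apply_moves", "data": {
  "deltas": "0.1 0.311 0.077 0 0 0 -0.006; 0.1 0.31 0.083 0 0 0 -0.006; 0.1 0.308 0.089 0 0 0 -0.006; 0.1 0 0 0 0 0 0; 0.1 0 0 0 0 0 0; 0.1 0 0 0 0 0 0; 0.1 0 0 0 0 0 0; 0.1 0 0 0 0 0 0"
}}

```text
clock: 14.55
ee_pos: [0.5341, 0.2319, 0.1964]
ee_rot: [-179.9, 0.0, 96.5]
wrist_force: [0.5, 0.4, -1.3]
finger_gap: 0.0215
finger_force: 39.6
```

```bash
python3 - <<'E'
from h import *
plan([.5361,.232,.082],97)
E
```

```text
-0.000 0.005 0.286 -0.000 0.000 -0.001 ;
 -0.000 0.005 0.286 -0.000 0.000 -0.001 ;
 -0.000 0.005 0.286 -0.000 0.000 -0.001 ;
 -0.000 0.005 0.286 -0.000 0.000 -0.001 ;
now [0.5341 0.2319 0.1964] [-1.7993e+02  2.0000e-02  9.6550e+01] 0.021463941404058873
```

Request:
{"op": "apply_moves", "data": {
  "deltas": "0.1 0 0.002 0.286 0 0 0; 0.1 0 0.002 0.286 0 0 0; 0.1 0 0 0.286 0 0 0; 0.1 0 0 0.28 0 0 0; 0.1 0 0 0 0 0 0; 0.1 0 0 0 0 0 0; 0.1 0 0 0 0 0 0"
}}

```text
clock: 15.13
ee_pos: [0.5361, 0.2329, 0.085]
ee_rot: [179.9, -0.0, 96.6]
wrist_force: [-0.0, 0.0, -0.9]
finger_gap: 0.0217
finger_force: 39.5
```

Request:
{"op": "apply_moves", "data": {
  "deltas": "0.1 0 0 0.03 0 0 0; 0.1 0 0 0.03 0 0 0; 0.1 0 0 0 0 0 0; 0.1 0 0 0 0 0 0; 0.1 0 0 0 0 0 0"
}}

```text
clock: 15.55
ee_pos: [0.5351, 0.2332, 0.0778]
ee_rot: [179.9, -0.0, 96.6]
wrist_force: [-0.3, 0.5, -0.1]
finger_gap: 0.0218
finger_force: 39.5
```

Request:
{"op": "apply_moves", "data": {
  "deltas": "0.1 0 0 0.025 0 0 0; 0.1 0 0 0.025 0 0 0; 0.1 0 0 0 0 0 0; 0.1 0 0 0 0 0 0; 0.1 0 0 0 0 0 0"
}}

```text
clock: 15.97
ee_pos: [0.5348, 0.2331, 0.0721]
ee_rot: [-180.0, 0.0, 96.6]
wrist_force: [0.3, -0.5, -1.6]
finger_gap: 0.0215
finger_force: 39.5
```

Request:
{"op": "apply_moves", "data": {
  "deltas": "0.1 0 0 0.015 0 0 0; 0.1 0 0 0 0 0 0; 0.1 0 0 0 0 0 0; 0.1 0 0 0 0 0 0"
}}

```text
clock: 16.3
ee_pos: [0.5348, 0.2331, 0.0707]
ee_rot: [-180.0, -0.0, 96.6]
wrist_force: [-0.3, -0.2, -1.4]
finger_gap: 0.0217
finger_force: 39.5
```

Request:
{"op": "apply_moves", "data": {
  "deltas": "0.1 0 0 0.014 0 0 0; 0.1 0 0 0 0 0 0; 0.1 0 0 0 0 0 0; 0.1 0 0 0 0 0 0"
}}

```text
clock: 16.63
ee_pos: [0.5348, 0.2331, 0.0693]
ee_rot: [-180.0, 0.0, 96.6]
wrist_force: [0.1, -0.0, -0.9]
finger_gap: 0.0217
finger_force: 39.5
```

Request:
{"op": "apply_moves", "data": {
  "deltas": "0.1 0 0 0.009 0 0 0; 0.1 0 0 0 0 0 0; 0.1 0 0 0 0 0 0; 0.1 0 0 0 0 0 0"
}}

```text
clock: 16.97
ee_pos: [0.5348, 0.2331, 0.0684]
ee_rot: [-180.0, -0.0, 96.6]
wrist_force: [0.7, -0.7, -1.6]
finger_gap: 0.0216
finger_force: 39.5
```

Request:
{"op": "apply_moves", "data": {
  "deltas": "0.1 0 0 0.01 0 0 0; 0.1 0 0 0 0 0 0; 0.1 0 0 0 0 0 0; 0.1 0 0 0 0 0 0"
}}

```text
clock: 17.3
ee_pos: [0.535, 0.2332, 0.0682]
ee_rot: [-180.0, 0.0, 96.6]
wrist_force: [-2.8, -0.5, 6.4]
finger_gap: 0.0216
finger_force: 40.4
```

Contact. Release, rise and look.

Request:
{"op": "apply_moves", "data": {
  "deltas": "0.35 0 0 0 0 0 0; 0.4 0 0 0 0 0 0; 0.5 0 0 0 0 0 0; 0.55 0 0 0 0 0 0; 0.6 0 0 0 0 0 0; 0.6 0 0 0 0 0 0; 0.6 0 0 -0.1 0 0 0; 0.6 0 0 -0.2 0 0 0"
}}

```text
clock: 17.97
ee_pos: [0.5327, 0.2326, 0.0952]
ee_rot: [-179.6, 0.0, 96.6]
wrist_force: [0.4, -0.2, -0.0]
finger_gap: 0.0511
finger_force: 0.0
```

Request:
{"op": "apply_moves", "data": {
  "deltas": "0.7 0 0 -0.3 0 0 0; 0.7 0 0 -0.35 0 0 0; 0.7 0 0 -0.35 0 0 0; 0.7 0 0 -0.35 0 0 0; 0.7 0 0 0 0 0 0; 0.7 0 0 0 0 0 0; 0.7 0 0 0 0 0 0; 0.7 0 0 0 0 0 0"
}}

```text
clock: 18.63
ee_pos: [0.5338, 0.2329, 0.2307]
ee_rot: [-179.8, 0.0, 96.6]
wrist_force: [-0.1, -0.0, -0.1]
finger_gap: 0.0599
finger_force: 0.0
```

```bash
python3 - <<'E'
from h import *
wrist("w4")
E
```

View pics/w4.png

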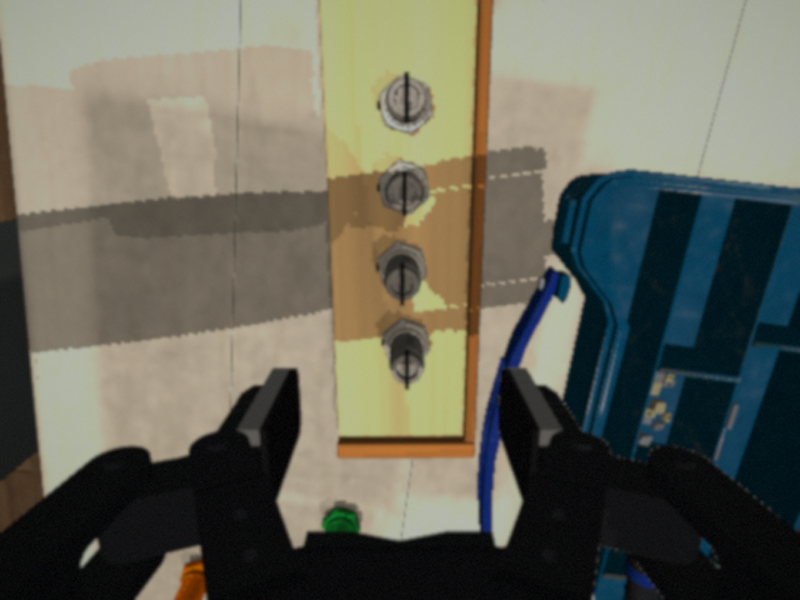

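All four stand upright in a line, with tops at (407,99), (405,190), (402,278) and (407,366). Now to check the spacing.

```bash
python3 - <<'E'
import pickle
from h import *
g=pickle.load(open("w4.pkl","rb"))
k=lambda u,v:((u+.5)*.7-.5,(v+.5)*.7-.5)
for z,P in((.101,((407,99),(405,190),(402,278),(407,366))),(.055,((405,105),(404,187),(402,264),(406,344)))):
    S=np.array([ray(g,*k(*p),z)[:2] for p in P]); y=(S[0]-S[3])/np.linalg.norm(S[0]-S[3])
    print(S.round(4).tolist(),np.linalg.norm(np.diff(S,axis=0),axis=1).round(4),((S-S[3])@[y[1],-y[0]]).round(4))
    for a,b in(((326,150),(486,150)),((338,437),(465,437))):
        m=(ray(g,*k(*a),.045)+ray(g,*k(*b),.045))/2
        print("off of board mid",((m[:2]-S[3])@[y[1],-y[0]]).round(4))
E
```

```text
[[0.5261, 0.3284], [0.5304, 0.2837], [0.5345, 0.2358], [0.5436, 0.1834]] [0.045  0.048  0.0532] [-0.     -0.0011 -0.0028  0.    ]
off of board mid 0.0
off of board mid -0.0034
[[0.5253, 0.3291], [0.5304, 0.2819], [0.5348, 0.2335], [0.544, 0.179]] [0.0475 0.0486 0.0553] [-0.     -0.0008 -0.0024  0.    ]
off of board mid 0.0006
off of board mid -0.0035
```

```bash
python3 -c "
from station import ctrl
print(ctrl.sign_off())"
```

```text
the job is handed in; nothing more can be done
None
```

Both loose dies stand upright on the shelf between the end dies, in one straight row with measured gaps of about 47, 49 and 55 mm (41 to 59 allowed), and the job is handed in at about 19 s; no verdict was shown.

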